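Find the loose terminal bolt and hold its cap open for the spanner

ROBOT

A 7-joint arm with a two-finger parallel gripper is mounted at the origin on a cart in front of the work surface, level with it; the furniture and walls round the work are solid. World frame = base frame: x ahead of the robot, y to its left, z up, the work surface at z = 0. Lengths are in mm, angles in rad, forces in N, time in s.
With the tool pointing down it reaches from about 425 to 825 mm from the base axis. Payload 3.6 kg.
Tool frame: the origin (TCP) lies at the very end of the fingers, on their centre line; the grasp point (between the pads) lies robot.grip_point_offset behind it (robot.grip_point_offset is the distance from the TCP to the grasp point, in mm); z points along the fingers, y is the direction in which the jaws open and shut (so a half turn about z gives the same grasp; the last joint's range is limited). The gripper opens to 93 mm and grips with 3 to 60 N. Pads are 15 mm wide; open, the fingers measure 128 mm over their backs; the gripper's body (75 mm by 188 mm) begins 65 mm behind the grasp point.
Start: joints at [-1.208, 0.615, -0.013, 1.423, 0.008, 1.103, -0.04], TCP at [246.967, 601.223, 218.64] pointing down, gripper open.
Joint ranges: [-3.12, 3.12], [-0.3, 2.06], [-1.34, 1.32], [0.26, 2.42], [-1.36, 4.5], [0.01, 1.98], [-2.84, 2.84]. Speed limits (rad/s): [2.79, 2.79, 3.14, 3.14, 3.14, 3.14, 3.14].

INTERFACE

Orientations are given as a unit quaternion [w, x, y, z].
In Python, from bench import robot gives the robot as it stands.
- The arm moves only by the tool drive_tool, never from a script. Its argument "moves" is text: rows parted by semicolons, each of 7 numbers parted by spaces: the turn, a rotation vector about the tool's x, y, z in degrees, then the shift along the tool's x, y, z in mm, then the opening in per cent of the stroke, from 0 (shut) to 100 (fully open). A call has 1 to 12 rows; each row is the pose to reach, as a shift and turn from the pose measured when the call began, along the tool's axes at that moment; what a row does not reach only later rows make up. A row lasts 1/8 s, in which the tool goes at most 62.5 mm and 10.7 degrees, less where a joint would pass 70% of its speed; a pose out of reach is approached as far as the arm can. A call with a gripper value outside its range is refused whole. The fingers move at their own pace and stop on an object; "grip_force" is the grip in N (left out, the last holds). Time passes only in rows, so rows that repeat a pose let the fingers close. It gives the time, the measured TCP pose, the force and the opening at its end, in the units of the state.
- robot.observe(): the state, without advancing time (a new reading comes with each control period).
- robot.read_camera(name): name is "scene" or "top" or "wrist"; returns the picture (480x640x3 uint8, red, green, blue); there is no depth.
- robot.calibration(name): a dict with "intrinsics" (3x3 intrinsics, pixels), "R" (3x3) and "t" (3): a world point X has camera coordinates R X + t. Camera axes: x right, y down, z forward; pixel columns grow to the right and rows downward; lengths in mm; the calibration is good to about 2 mm. A picture is of the moment at which its call begins: read the wrist's pose just before it. calibration takes no time and is no camera call; for the wrist camera it gives the pose at the moment of the call.
- robot.close_job(): hands the job in, once; it reports no verdict.
The state is a dict: "t": time; "q": joint angles; "joint_vel": joint speeds; "joint_efforts": joint torques, N m; "tcp_pos": TCP position; "eef_rot": TCP orientation; "wrist_force": force on the tool from outside, world axes, zero at the start; "wrist_torque": the same for the moment, N m; "width": opening from 0.0 (shut) to 1.0 (fully open).
Only numpy, scipy, OpenCV 4.12 (cv2) and the standard library are available. Lean on these libraries where they do the work, as an engineer would, in place of code of your own. Each camera call takes 0.05 s, during which the arm holds its last target.

TASK

One of the three bolts in the grey terminal box has worked loose. Pull the sloping front flap over towards you until it lies fully open, then press firmly down on the brass bolt tips that look out of the three orange caps, one after another from left to right, all three: two stand firm, the loose one sinks a few millimetres. Then lift the cap of the loose bolt by its tab, about 70 degrees up against its spring, and finish while still holding it up so that I can get a spanner on the bolt; leave the other two caps shut and do not shift the spanner, the flux pot or the screw tin.

Things in the scene. Friction and masses are not known exactly. Their poses are not given: they have to be found in the camera images.
- box: grey sheet-metal terminal box fixed to the worktop, 120 mm deep (its x), 256 mm wide (its y); origin at the centre of its underside, x to its rear, y to the left seen from the robot, z up; place and heading vary. Floor 4 mm thick, front wall 27 mm high, rear wall 100 mm, sides sloping between. At the start the light grey sloping flap covers it all and hides the bolts
- flap (a joint): angle of the flap, rad: 0 shut (it slopes up away from the robot at 0.546 rad), 1.02 upright, 2.72 fully open, lying towards the robot just above the worktop. 0.34 to 0.5 kg, damped (0.16 N m s/rad): let go it falls shut below 1.02, and beyond about 1.15 falls open by itself within 3 s
- flap_hinge (a point): middle of the flap's hinge line, which runs along the box's y at the top of the front wall: 60 mm in front of the box's origin, 30 mm above the worktop
- flap_bar (a point): middle of the steel loop handle's bar: round, 10 mm thick, runs along the box's y, 74 mm of it clear between its bends; it turns with the flap on a radius of 173 mm about the hinge, and the sheet's edge lies 32 mm from it towards the hinge. Pinched across from above it can pivot between the fingers
- terminal_a: one of three like terminals in a row along the box's y, 70 mm apart, 20 mm behind the box's origin; a, b, c stand in any order. Origin at its foot on the box's floor (4 mm above the worktop), axes like the box's. Dark red insulator, black collar; over the bolt's hexagon an orange flip cap, 36 mm diameter, top 44 mm above the origin, with a hole through which the bolt's brass tip rises to 51 mm
- terminal_b: like terminal_a. Just one of the three bolts is loose, any of them: pressed down with over about 3 N it sinks 4.5 mm and stays down, its tip then 2.5 mm above the cap. The other two give less than 1 mm and spring back. They look alike and start equally high
- terminal_c: like terminal_a
- tip_a (a point): centre of the top of terminal_a's brass bolt tip, where it is pressed: flat, 12 mm diameter, 7 mm above the cap's top; it sinks with the bolt
- bolt_a (a joint): how far terminal_a's bolt has sunk, m: 0 at the start for all three
- tip_b (a point): centre of the top of terminal_b's brass bolt tip, where it is pressed: flat, 12 mm diameter, 7 mm above the cap's top; it sinks with the bolt
- bolt_b (a joint): how far terminal_b's bolt has sunk, m: 0 at the start for all three
- tip_c (a point): centre of the top of terminal_c's brass bolt tip, where it is pressed: flat, 12 mm diameter, 7 mm above the cap's top; it sinks with the bolt
- bolt_c (a joint): how far terminal_c's bolt has sunk, m: 0 at the start for all three
- cap_a (a joint): angle of terminal_a's cap, rad: 0 shut, grows as its front tab is lifted, to 1.5 at most. The hinge line runs along the box's y, 20 mm behind the terminal's origin and 32 mm above it. A spring pulls the cap shut (0.03 N m shut, 0.045 N m open), so it must be held. It does not touch the bolt
- cap_b (a joint): angle of terminal_b's cap, likewise
- cap_c (a joint): angle of terminal_c's cap, likewise
- tab_a (a point): centre of the tab that sticks out from the front of terminal_a's cap: 10 mm wide (box's y), 10 mm high, 28 mm long clear of the cap (box's x); with the cap shut it lies 35 mm in front of the terminal's origin and 33.5 mm above it, free all round and below
- tab_b (a point): centre of the tab of terminal_b's cap, likewise
- tab_c (a point): centre of the tab of terminal_c's cap, likewise
- spanner_8: steel open spanner, 124x21x6 mm, lying to the right of the box; origin at its middle underneath. Leave alone
- flux_pot: small yellowed pot with lid, 38 mm diameter, 38 mm high, standing right of the box; origin under its centre. Leave alone
- screw_tin: small open tin of screws, 63 mm diameter, 29 mm high, standing left of the box; origin under its centre. Leave alone

How it is judged (in metres and radians):
On the way, in this order (a step that is already met when the one before it is completed fails the run):
1. the flap is pulled over and lies open (value of joint flap above 2.4 rad), for 0.1 s.
2. the left terminal is pressed with the fingers (over 1 N), its cap shut (((y of terminal_a in the frame of box between 0.035 and 0.1 m and contact force between the fingers and terminal_a above 1 N and value of joint cap_a below 0.1 rad) or (y of terminal_b in the frame of box between 0.035 and 0.1 m and contact force between the fingers and terminal_b above 1 N and value of joint cap_b below 0.1 rad) or (y of terminal_c in the frame of box between 0.035 and 0.1 m and contact force between the fingers and terminal_c above 1 N and value of joint cap_c below 0.1 rad))), for 0.04 s.
3. the middle terminal is pressed with the fingers (over 1 N), its cap shut (((y of terminal_a in the frame of box between -0.035 and 0.035 m and contact force between the fingers and terminal_a above 1 N and value of joint cap_a below 0.1 rad) or (y of terminal_b in the frame of box between -0.035 and 0.035 m and contact force between the fingers and terminal_b above 1 N and value of joint cap_b below 0.1 rad) or (y of terminal_c in the frame of box between -0.035 and 0.035 m and contact force between the fingers and terminal_c above 1 N and value of joint cap_c below 0.1 rad))), for 0.04 s.
4. the right terminal is pressed with the fingers (over 1 N), its cap shut (((y of terminal_a in the frame of box between -0.1 and -0.035 m and contact force between the fingers and terminal_a above 1 N and value of joint cap_a below 0.1 rad) or (y of terminal_b in the frame of box between -0.1 and -0.035 m and contact force between the fingers and terminal_b above 1 N and value of joint cap_b below 0.1 rad) or (y of terminal_c in the frame of box between -0.1 and -0.035 m and contact force between the fingers and terminal_c above 1 N and value of joint cap_c below 0.1 rad))), for 0.04 s.
5. the cap of the bolt that sank is lifted over 1.0 rad (((value of joint bolt_a above 0.002 m and value of joint cap_a above 1 rad) or (value of joint bolt_b above 0.002 m and value of joint cap_b above 1 rad) or (value of joint bolt_c above 0.002 m and value of joint cap_c above 1 rad))), for 0.2 s.
At the end, for the whole second after the job is handed in: the flap lies open (over 2.4 rad), the cap of the bolt that sank (over 2 mm) is up at over 1.0 rad (57 degrees) and still, held by the fingers (over 0.3 N on that terminal), and the caps of the other two are shut (under 0.15 rad) (value of joint flap above 2.4 rad and ((value of joint bolt_a above 0.002 m and value of joint cap_a above 1 rad and velocity of joint cap_a between -0.3 and 0.3 rad/s and contact force between the fingers and terminal_a above 0.3 N) or (value of joint bolt_b above 0.002 m and value of joint cap_b above 1 rad and velocity of joint cap_b between -0.3 and 0.3 rad/s and contact force between the fingers and terminal_b above 0.3 N) or (value of joint bolt_c above 0.002 m and value of joint cap_c above 1 rad and velocity of joint cap_c between -0.3 and 0.3 rad/s and contact force between the fingers and terminal_c above 0.3 N)) and (value of joint bolt_a above 0.002 m or value of joint cap_a below 0.15 rad) and (value of joint bolt_b above 0.002 m or value of joint cap_b below 0.15 rad) and (value of joint bolt_c above 0.002 m or value of joint cap_c below 0.15 rad)); the arm keeps its last pose, push and grip.
It fails at once if the cap of a bolt that has not sunk is lifted (over 0.3 rad) ((value of joint bolt_a below 0.002 m and value of joint cap_a above 0.3 rad) or (value of joint bolt_b below 0.002 m and value of joint cap_b above 0.3 rad) or (value of joint bolt_c below 0.002 m and value of joint cap_c above 0.3 rad)).
It fails at once if the spanner, the flux pot or the screw tin is shifted by more than 20 mm (distance of any of spanner_8, flux_pot, screw_tin from where it was at the start of the episode above 0.02 m).
It also fails if it takes over 48 s, if anything falls off the work surface, if the arm or the gripper's body presses on something with over 40 N, if the wrist force passes 120 N, or if a joint passes its speed limit or range.

## Working session

There is one attempt and no reset: what is moved stays moved. The work goes in short steps, Python scripts to look and compute and a tool call to move; the robot and the scene stay as the last step left them, time stands still between calls to the robot, and variables do not carry over. Pictures are saved under pics/ and viewed, and the job is handed in when it is done.

Besides the shell and the picture viewer there is one more tool, called after "Emit:" in YAML: its name, and indented under it one key for each argument. drive_tool: Moves the arm, as the interface text tells. Its arguments: {"type":"object","properties":{"moves":{"type":"string"},"grip_force":{"type":"number"}},"required":["moves"]}

```bash
mkdir -p pics; ls
python3 - <<'E'
from bench import robot
import cv2,json
s=robot.observe();print(s, robot.grip_point_offset)
for n in("scene","top"):
    c=robot.calibration(n);print(n,c)
    cv2.imwrite(f"pics/{n}0.png",cv2.cvtColor(robot.read_camera(n),cv2.COLOR_RGB2BGR))
E
```

```text
pics
{'t': 0.0, 'q': array([-1.20749293,  0.61586718, -0.01263724,  1.42490013,  0.00815038,
        1.10339521, -0.04039739]), 'joint_vel': array([ 0.00121502,  0.0011165 ,  0.00058018,  0.00139607, -0.00086775,
        0.00079369,  0.00022348]), 'joint_efforts': array([-5.01835511e-04, -4.58928502e+01,  2.08791364e-01, -1.65743637e+01,
       -6.11468568e-02,  2.03341566e-02,  2.37856666e-04]), 'tcp_pos': array([246.69708535, 600.507594  , 217.51449869]), 'eef_rot': array([-2.10077427e-04,  1.93616495e-01,  9.81076484e-01, -1.24180712e-03]), 'wrist_force': array([ 0.21669691, -0.13720117,  0.55666296]), 'wrist_torque': array([0.01068546, 0.01895059, 0.03852194]), 'width': 1.0014360898132475} 18.8
scene {'intrinsics': array([[449.05489531,   0.        , 313.35622425],
       [  0.        , 449.05489531, 236.99567195],
       [  0.        ,   0.        ,   1.        ]]), 'R': array([[ 0.72088147, -0.69302456, -0.00684594],
       [-0.46684888, -0.47826639, -0.74385037],
       [ 0.51223239,  0.53942397, -0.66831112]]), 't': array([-502.58977092,  200.75029075,  756.78848093])}
top {'intrinsics': array([[609.31544604,   0.        , 322.72648782],
       [  0.        , 609.31544604, 240.91770977],
       [  0.        ,   0.        ,   1.        ]]), 'R': array([[ 0.02516065, -0.99963646, -0.00969004],
       [-0.98709272, -0.02330903, -0.15844448],
       [ 0.15816101,  0.01355153, -0.98732034]]), 't': array([-193.68467412,  503.32935319, 1190.20724315])}
```

View pics/scene0.png

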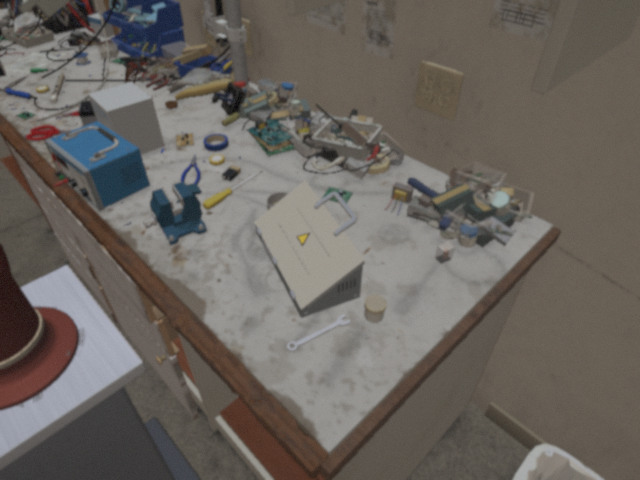

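View pics/top0.png

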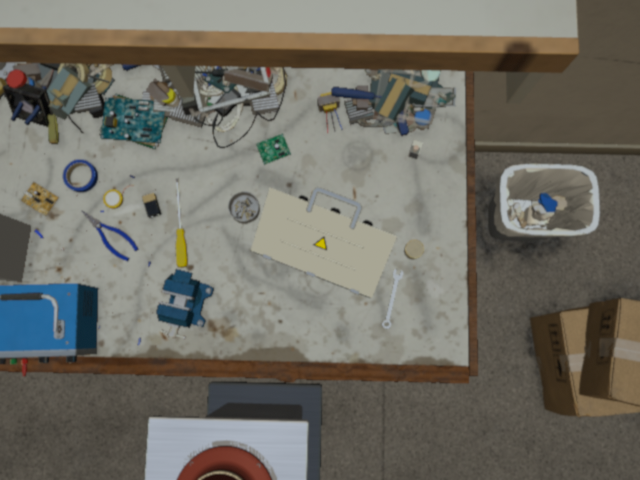

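Run:
```python
import cv2
a=cv2.imread("pics/top0.png")[170:340,220:450];cv2.imwrite("pics/topc.png",cv2.resize(a,None,fx=3.4,fy=3.4,interpolation=cv2.INTER_CUBIC))
a=cv2.imread("pics/scene0.png")[170:360,230:400];cv2.imwrite("pics/scc.png",cv2.resize(a,None,fx=3,fy=3,interpolation=cv2.INTER_CUBIC))
```

```text
(no output)
```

View pics/topc.png

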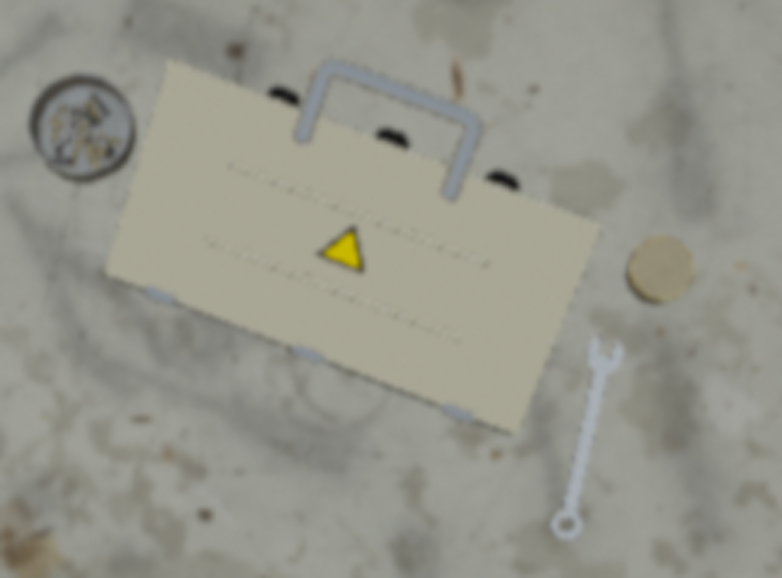

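View pics/scc.png

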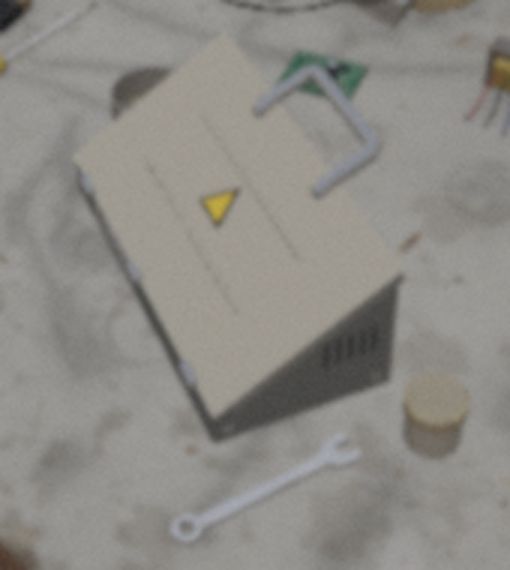

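```bash
cat > h.py <<'E'
import numpy as np, cv2
from bench import robot
from scipy.spatial.transform import Rotation as Ro
from scipy.optimize import least_squares
def proj(c,X):
    X=np.atleast_2d(X); p=(c["R"]@X.T).T+c["t"]; p=p@c["intrinsics"].T; return p[:,:2]/p[:,2:]
def b2w(b,P):
    P=np.atleast_2d(np.array(P,float)); c,s=np.cos(b[2]),np.sin(b[2])
    return P@np.array([[c,s,0],[-s,c,0],[0,0,1]])+[b[0],b[1],0]
def st():
    s=robot.observe(); q=s["eef_rot"]; R=Ro.from_quat([q[1],q[2],q[3],q[0]]).as_matrix(); return s,R
def flap(r,y,th=0.,off=0.):
    a=th+.546; return [-60+r*np.cos(a)-off*np.sin(a),y,30+r*np.sin(a)+off*np.cos(a)]
E
python3 - <<'E'
from h import *
ct,cs=robot.calibration("top"),robot.calibration("scene")
tp=np.array([(168,58),(600,226),(105,272),(516,434)])/3.4+[220,170]
sp=np.array([(225,33),(402,277),(77,157),(212,418)])/3+[230,170]
bt=np.array([(322,70),(478,126)])/3.4+[220,170]
bs=np.array([(313,72),(375,142)])/3+[230,170]
def m(p):
    w,r0=p[3],p[4]
    P=[flap(141,w/2,0,1),flap(141,-w/2,0,1),flap(r0,w/2,0,1),flap(r0,-w/2,0,1)]
    return b2w(p,P)
def mb(p): return b2w(p,[flap(173,p[5],0,p[6]),flap(173,-p[5],0,p[6])])
def f(p,sep=False):
    a=[(proj(ct,m(p))-tp),(proj(cs,m(p))-sp),(proj(ct,mb(p))-bt),(proj(cs,mb(p))-bs)]
    return a if sep else np.concatenate(a).ravel()
r=least_squares(f,[600,-50,-.4,256,0,40,0])
print(r.x); print(np.round(f(r.x,True)[0],1),*[np.round(k,1) for k in f(r.x,True)[1:]])
b=r.x
for n,P in dict(bar=flap(173,0),hinge=[-60,0,30],tipL=[20,70,55],tipM=[20,0,55],tipR=[20,-70,55],tab=[-15,0,37.5],baropen=flap(173,0,2.72)).items(): print(n,b2w(b,P).round(1))
E
```

```text
[ 4.97363334e+02 -1.79788488e+02 -3.55435102e-01  2.62451211e+02
  1.62983488e+00  4.46781606e+01  4.93113597e+00]
[[ 0.7  0.8]
 [ 0.4  0.8]
 [ 0.1 -0.3]
 [ 0.1  0.2]] [[ 0.1 -0.3]
 [ 0.  -1.5]
 [-1.  -0.8]
 [ 0.4  0.3]] [[ 1.5 -1. ]
 [-0.6 -0.5]] [[-0.7 -1.6]
 [-0.5  1.4]]
bar [[ 579.7 -210.4  119.8]]
hinge [[ 441.1 -158.9   30. ]]
tipL [[ 540.5 -121.1   55. ]]
tipM [[ 516.1 -186.7   55. ]]
tipR [[ 491.8 -252.4   55. ]]
tab [[ 483.3 -174.6   37.5]]
baropen [[280.2 -99.2   8.5]]
```

```bash
cat >> h.py <<'E'
B=np.array([497.36,-179.79,-0.3554])
def tool(pitch=0.,jaw='x',b=B,flip=0):
    # columns tool x,y,z in world. pitch>0: fingers lean pointing forward(+box x), rad
    ex=b2w([0,0,b[2]],[1,0,0])[0]; ey=b2w([0,0,b[2]],[0,1,0])[0]; ez=np.array([0,0,1.])
    z=-ez*np.cos(pitch)+ex*np.sin(pitch)
    y=ey if jaw=='y' else np.cross(ey,z)   # jaw x: in-plane
    if flip: y=-y
    return np.column_stack([np.cross(y,z),y,z])
def rel(P,Rt,verbose=1):
    s,R=st(); rv=Ro.from_matrix(R.T@Rt).as_rotvec(degrees=True); d=R.T@(np.array(P)-s["tcp_pos"])
    if verbose: print("turn",rv.round(1),"shift",d.round(1),"rows>=",max(np.linalg.norm(d)/62.5,np.linalg.norm(rv)/10.7).round(1))
    return rv,d
def say():
    s,R=st(); print("t",round(s["t"],2),"tcp",s["tcp_pos"].round(1),"box",w2b(s["tcp_pos"]).round(1),"F",s["wrist_force"].round(2),"w",round(s["width"],3),"q",s["q"].round(2))
def w2b(P,b=B):
    P=np.array(P,float)-[b[0],b[1],0]; c,s=np.cos(b[2]),np.sin(b[2]); return P@np.array([[c,-s,0],[s,c,0],[0,0,1]])
E
python3 - <<'E'
from h import *
say();s,R=st();print(R.round(2))
P=b2w(B,flap(173,0))[0]+[0,0,80]
for j in 'xy':
  for f in (0,1): rel(P,tool(0,j,flip=f))
print(w2b(P))
E
```

```text
t 0.1 tcp [246.7 600.6 217.6] box [-506.5  644.4  217.6] F [-0.4  -0.77 -0.23] w 1.0 q [-1.21  0.62 -0.01  1.42  0.01  1.1  -0.04]
[[-0.93  0.38 -0.  ]
 [ 0.38  0.93 -0.  ]
 [-0.   -0.   -1.  ]]
turn [ -0.1  -0.1 -92. ] shift [-616.1 -623.6   19.2] rows>= 14.0
turn [-0.1  0.1 88. ] shift [-616.1 -623.6   19.2] rows>= 14.0
turn [-0.1  0.  -2. ] shift [-616.1 -623.6   19.2] rows>= 14.0
turn [  0.    0.2 178. ] shift [-616.1 -623.6   19.2] rows>= 16.6
[ 8.78472610e+01 -1.77108093e-14  1.99834222e+02]
```

Emit:
drive_tool:
  moves: "0 0 0 0 0 -45 37; 0 0 88 -616 -624 -45 37; 0 0 88 -616 -624 -45 37; 0 0 88 -616 -624 -45 37; 0 0 88 -616 -624 -45 37; 0 0 88 -616 -624 -45 37; 0 0 88 -616 -624 -45 37; 0 0 88 -616 -624 -45 37; 0 0 88 -616 -624 -45 37; 0 0 88 -616 -624 -45 37; 0 0 88 -616 -624 -45 37; 0 0 88 -616 -624 -45 37"
  grip_force: 20

```text
t: 1.6
tcp_pos: [508.0, -36.8, 263.5]
eef_rot: [0.0, 0.821, 0.572, -0.001]
wrist_force: [-0.6, 0.1, 0.8]
width: 0.369
```

Run:
```python
from h import *
say();rel(b2w(B,flap(173,0))[0]+[0,0,60],tool(0,'x',flip=1))
```

```text
t 1.6 tcp [508.  -36.8 263.5] box [-39.8 137.7 263.5] F [-0.62  0.14  0.78] w 0.369 q [-0.34  0.38  0.52  1.77 -0.21  1.05 -0.09]
turn [-0.   0.1  0.1] shift [-137.8  127.5   83.9] rows>= 3.3
```

Emit:
drive_tool:
  moves: "0 0 0 -138 128 60 37; 0 0 0 -138 128 84 37; 0 0 0 -138 128 84 37; 0 0 0 -138 128 84 37; 0 0 0 -138 128 84 37"

```text
t: 2.22
tcp_pos: [579.5, -211.3, 178.7]
eef_rot: [-0.001, 0.821, 0.571, -0.002]
wrist_force: [-0.3, -0.2, -0.7]
width: 0.373
```

Run:
```python
from h import *
say();c=robot.calibration("wrist");im=robot.read_camera("wrist")
for n,P in dict(L=flap(173,37),R=flap(173,-37),L5=flap(173,37,0,5),R5=flap(173,-37,0,5)).items(): print(n,proj(c,b2w(B,P)).round(0))
cv2.imwrite("pics/w1.png",im[:,:,::-1]); np.save("c1.npy",c,allow_pickle=True)
```

```text
t 2.23 tcp [ 579.5 -211.3  178.7] box [ 87.9  -1.  178.7] F [-0.31 -0.19 -0.67] w 0.373 q [ 0.03  0.64  0.47  1.58 -0.33  1.    0.25]
L [[320. 200.]]
R [[321. 318.]]
L5 [[316. 201.]]
R5 [[316. 321.]]
```

View pics/w1.png

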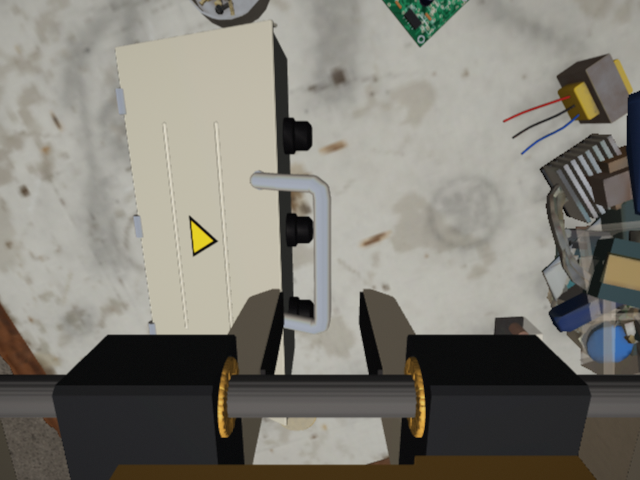

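Emit:
drive_tool:
  moves: "0 0 0 0 0 45 37; 0 0 0 0 0 69 37; 0 0 0 0 0 69 37; 0 0 0 0 0 69 0; 0 0 0 0 0 69 0; 0 0 0 0 0 69 0; 0 0 0 0 0 69 0"
  grip_force: 25

```text
t: 3.15
tcp_pos: [580.5, -209.6, 111.7]
eef_rot: [0.0, 0.82, 0.572, -0.0]
wrist_force: [0.1, 1.4, 3.9]
width: 0.104
```

Run:
```python
from h import *
say()
s,R=st()
p0=np.array(flap(173,0))
for th in np.arange(.1,1.36,.1):
    d=b2w([0,0,B[2]],np.array(flap(173,0,th))-p0)[0]; print(round(th,2),(R.T@d).round(0), np.linalg.norm((s["tcp_pos"]+d)[:2]).round(0))
```

```text
t 3.15 tcp [ 580.5 -209.6  111.7] box [ 88.3   1.  111.7] F [0.09 1.41 3.91] w 0.104 q [ 0.05  0.71  0.44  1.65 -0.37  0.86  0.29]
0.1 [  0. -10. -14.] 608.0
0.2 [  0. -21. -28.] 596.0
0.3 [  0. -33. -40.] 584.0
0.4 [  0. -47. -50.] 571.0
0.5 [  0. -61. -60.] 556.0
0.6 [  0. -77. -68.] 541.0
0.7 [  0. -93. -74.] 525.0
0.8 [   0. -109.  -79.] 508.0
0.9 [   0. -126.  -82.] 491.0
1.0 [   0. -144.  -83.] 474.0
1.1 [   0. -161.  -83.] 456.0
1.2 [   0. -178.  -81.] 439.0
1.3 [   0. -195.  -77.] 422.0
```

Emit:
drive_tool:
  moves: "0 0 0 0 -10 -14 0; 0 0 0 0 -21 -28 0; 0 0 0 0 -33 -40 0; 0 0 0 0 -47 -50 0; 0 0 0 0 -61 -60 0; 0 0 0 0 -77 -68 0; 0 0 0 0 -93 -74 0; 0 0 0 0 -109 -79 0; 0 0 0 0 -126 -82 0; 0 0 0 0 -144 -83 0; 0 0 0 0 -161 -83 0; 0 0 0 0 -178 -81 0"

```text
t: 4.65
tcp_pos: [410.3, -146.9, 192.2]
eef_rot: [-0.002, 0.82, 0.572, -0.001]
wrist_force: [0.8, -1.1, -2.4]
width: 0.095
```

Run:
```python
from h import *
say();s,R=st(); p=w2b(s["tcp_pos"]); print("th",np.arctan2(p[2]+8-30,p[0]+60)-.546)
```

```text
t 4.65 tcp [ 410.3 -146.9  192.2] box [-93.    0.5 192.2] F [ 0.83 -1.05 -2.43] w 0.095 q [-0.1   0.36  0.53  2.05 -0.25  0.8   0.23]
th 1.2165167170299982
```

Emit:
drive_tool:
  moves: "0 0 0 0 -10 2 0; 0 0 0 0 -16 3 0; 0 0 0 0 -16 3 35; 0 0 0 0 -16 3 35; 0 0 0 0 -16 -40 35; 0 0 0 0 -16 -60 35; 0 0 0 0 60 -60 0; 0 0 0 0 60 -60 0"

```text
t: 5.65
tcp_pos: [470.0, -168.6, 252.2]
eef_rot: [-0.001, 0.82, 0.572, -0.001]
wrist_force: [-0.4, -0.2, -0.3]
width: 0.185
```

Run:
```python
from h import *
say();cv2.imwrite("pics/t2.png",robot.read_camera("top")[:,:,::-1])
rel(b2w(B,[20,70,75])[0],tool(0,'y')); rel(b2w(B,[20,70,75])[0],tool(0,'y',flip=1))
```

```text
t 5.65 tcp [ 470.  -168.6  252.2] box [-29.5   1.  252.2] F [-0.43 -0.15 -0.28] w 0.185 q [-0.09  0.38  0.56  1.81 -0.23  1.02  0.2 ]
turn [ -0.2  -0.1 -89.8] shift [ 69.4  50.3 176.5] rows>= 8.4
turn [-0.1  0.2 90.2] shift [ 69.4  50.3 176.5] rows>= 8.4
```

View pics/t2.png

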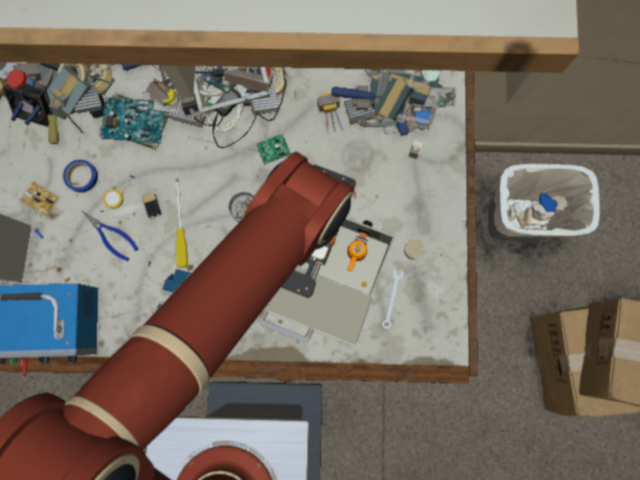

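Run:
```python
from h import *
c=robot.calibration("wrist");im=robot.read_camera("wrist");ct=robot.calibration("top")
for y in(70,0,-70): print(y,proj(c,b2w(B,[20,y,55])).round(1),proj(ct,b2w(B,[20,y,55])).round(1), "tab",proj(c,b2w(B,[-15,y,42.5])).round(1))
cv2.imwrite("pics/w2.png",im[:,:,::-1]);say()
cv2.imwrite("pics/t2c.png",cv2.resize(cv2.imread("pics/t2.png")[200:320,300:420],None,fx=5,fy=5,interpolation=2))
```

```text
70 [[377.9 137.5]] [[293.  222.9]] tab [[337.5 137. ]]
0 [[374.6 215.5]] [[325.5 235.7]] tab [[336.4 212.6]]
-70 [[371.6 285.7]] [[358.2 248.5]] tab [[335.5 280.8]]
t 5.75 tcp [ 467.7 -168.2  251.5] box [-31.8   0.5 251.5] F [-0.07 -0.28  0.35] w 0.098 q [-0.09  0.38  0.56  1.81 -0.23  1.02  0.2 ]
```

View pics/w2.png

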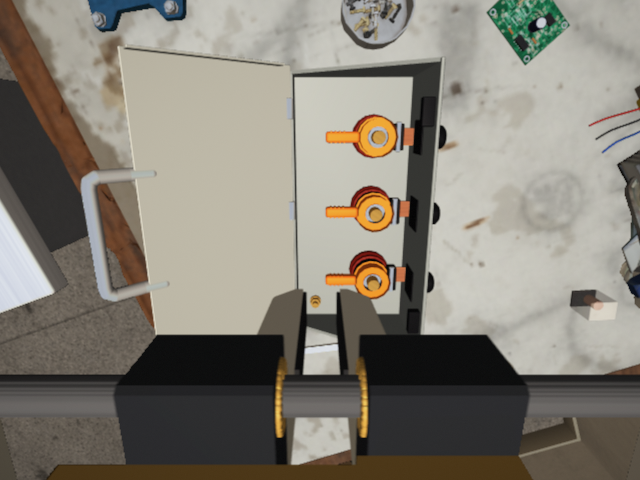

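View pics/t2c.png

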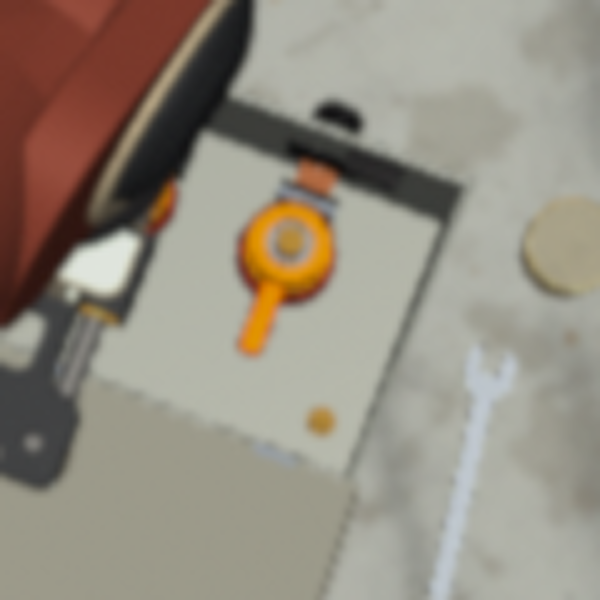

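Emit:
drive_tool:
  moves: "0 0 -90 69 51 130 0; 0 0 -90 69 51 130 0; 0 0 -90 69 51 130 0; 0 0 -90 69 51 176 0; 0 0 -90 69 51 176 0; 0 0 -90 69 51 176 0; 0 0 -90 69 51 176 0; 0 0 -90 69 51 176 0; 0 0 -90 69 51 176 0; 0 0 -90 69 51 176 0"

```text
t: 7.0
tcp_pos: [537.2, -121.2, 75.4]
eef_rot: [-0.003, 0.176, 0.984, -0.0]
wrist_force: [0.4, -0.3, 0.7]
width: 0.006
```

Run:
```python
from h import *
say();rel(b2w(B,[20,70,55])[0],tool(0,'y'))
```

```text
t 7.0 tcp [ 537.2 -121.2   75.4] box [17.  68.8 75.4] F [ 0.38 -0.32  0.66] w 0.006 q [ 0.18  0.65  0.01  1.86 -0.01  0.64  1.4 ]
turn [-0.1 -0.4  0.1] shift [-3.2  1.2 20.4] rows>= 0.3
```

Emit:
drive_tool:
  moves: "0 0 0 -3 1 15 0; 0 0 0 -3 1 20 0; 0 0 0 -3 1 22 0; 0 0 0 -3 1 23 0"

```text
t: 7.5
tcp_pos: [539.5, -121.0, 54.6]
eef_rot: [-0.004, 0.176, 0.984, -0.0]
wrist_force: [-7.1, 0.8, 23.3]
width: 0.005
```

Run:
```python
from h import *
say()
```

```text
t 7.5 tcp [ 539.5 -121.    54.6] box [19.1 69.8 54.6] F [-7.11  0.83 23.34] w 0.005 q [ 0.18  0.68  0.01  1.87 -0.01  0.6   1.4 ]
```

Emit:
drive_tool:
  moves: "0 0 0 0 0 -15 0; 0 0 0 -1 -35 -17 0; 0 0 0 -1 -70 -17 0; 0 0 0 -1 -70 -16 0; 0 0 0 -1 -70 -4 0; 0 0 0 -1 -70 0 0; 0 0 0 -1 -70 2 0; 0 0 0 -1 -70 2 0"

```text
t: 8.5
tcp_pos: [516.3, -185.2, 54.8]
eef_rot: [-0.005, 0.175, 0.985, 0.0]
wrist_force: [-4.5, 0.9, 18.7]
width: 0.004
```

Run:
```python
from h import *
say()
```

```text
t 8.5 tcp [ 516.3 -185.2   54.8] box [19.6  1.5 54.8] F [-4.5   0.85 18.66] w 0.004 q [ 0.31  0.68 -0.01  1.88  0.01  0.59  1.52]
```

Left and middle stand firm. Now the right one.

Emit:
drive_tool:
  moves: "0 0 0 0 0 -15 0; 0 0 0 0 -35 -17 0; 0 0 0 0 -71 -17 0; 0 0 0 0 -71 -16 0; 0 0 0 0 -71 -4 0; 0 0 0 0 -71 0 0; 0 0 0 0 -71 2 0; 0 0 0 0 -71 2 0"

```text
t: 9.5
tcp_pos: [492.0, -251.2, 52.6]
eef_rot: [-0.005, 0.175, 0.985, 0.0]
wrist_force: [0.0, 0.9, -0.2]
width: 0.006
```

Run:
```python
from h import *
say()
```

```text
t 9.5 tcp [ 492.  -251.2   52.6] box [ 19.8 -68.8  52.6] F [ 0.04  0.94 -0.2 ] w 0.006 q [ 0.44  0.69 -0.02  1.87  0.02  0.6   1.63]
```

Emit:
drive_tool:
  moves: "0 0 0 0 0 1 0; 0 0 0 0 0 2 0; 0 0 0 0 0 3 0; 0 0 0 0 0 4 0"

```text
t: 10.0
tcp_pos: [492.1, -251.7, 50.7]
eef_rot: [-0.004, 0.175, 0.985, -0.0]
wrist_force: [-4.2, 2.3, 19.0]
width: 0.001
```

Run:
```python
from h import *
say()
```

```text
t 10.0 tcp [ 492.1 -251.7   50.7] box [ 20.1 -69.2  50.7] F [-4.18  2.3  18.99] w 0.001 q [ 0.44  0.69 -0.02  1.87  0.02  0.59  1.63]
```

Run:
```python
from h import *
T=tool(.5,'y'); ez=w2b(T[:,2]+[B[0],B[1],0])
tab=np.array([-17,-70,37.5])
for k in (-35,10): rel(b2w(B,tab+k*ez)[0],T)
print(ez)
```

```text
turn [ -0.  -29.1   0.2] shift [ 54.   -0.6 -17. ] rows>= 2.7
turn [ -0.  -29.1   0.2] shift [32.1 -0.6 22.3] rows>= 2.7
[ 4.79425539e-01  1.19783485e-14 -8.77582562e-01]
```

Emit:
drive_tool:
  moves: "0 0 0 0 0 -35 0; 0 -10 0 20 -0.6 -38 0; 0 -20 0 54 -0.6 -38 38; 0 -29 0 54 -0.6 -30 38; 0 -29 0 54 -0.6 -17 38; 0 -29 0 54 -0.6 -17 38; 0 -29 0 54 -0.6 -17 38"

```text
t: 10.88
tcp_pos: [398.8, -210.3, 67.2]
eef_rot: [0.106, 0.155, 0.982, -0.003]
wrist_force: [0.7, -0.0, 0.2]
width: 0.378
```

Run:
```python
from h import *
say()
c=robot.calibration("wrist");im=robot.read_camera("wrist")
print(proj(c,b2w(B,[[-29,-70,42.5],[-1,-70,42.5],[20,-70,50.5],[20,0,55]])).round(0))
cv2.imwrite("pics/w3.png",im[:,:,::-1])
cv2.imwrite("pics/s3.png",robot.read_camera("scene")[:,:,::-1])
T=tool(.5,'y'); ez=w2b(T[:,2]+[B[0],B[1],0])
rel(b2w(B,np.array([-17,-70,37.5])+10*ez)[0],T)
```

```text
t 10.88 tcp [ 398.8 -210.3   67.2] box [-81.8 -62.9  67.2] F [ 0.65 -0.01  0.22] w 0.378 q [ 0.75  0.54 -0.39  2.3   0.89  0.19  0.83]
[[305. 354.]
 [304. 389.]
 [303. 423.]
 [417. 431.]]
turn [  2.4 -16.6   1.9] shift [-59.2 -11.   51.9] rows>= 1.6
```

View pics/w3.png

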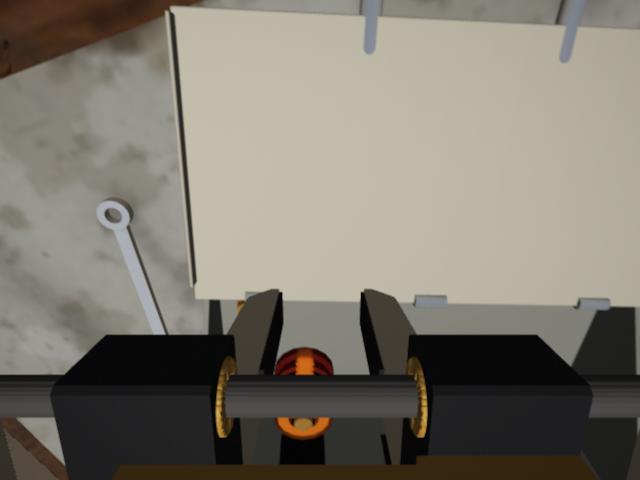

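View pics/s3.png

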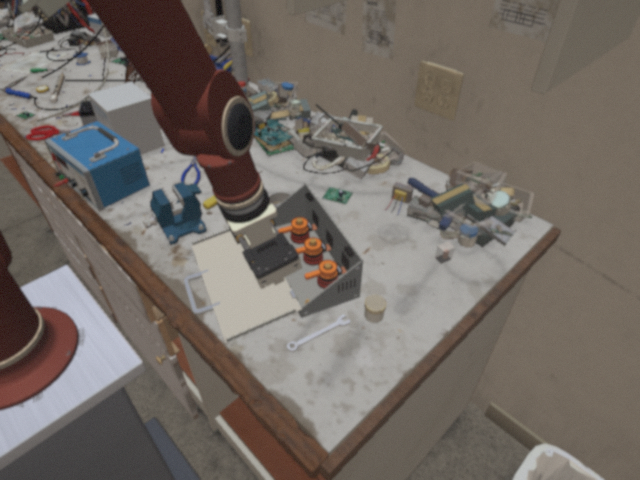

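Run:
```python
from h import *
T=tool(0,'y')
for z in (70,27.5): rel(b2w(B,[-17,-70,z])[0],T)
```

```text
turn [ 1.9 12.1  2.4] shift [-63.2  -9.6  10.5] rows>= 1.2
turn [ 1.9 12.1  2.4] shift [-54.2 -10.8  52.1] rows>= 1.2
```

Emit:
drive_tool:
  moves: "2 6 2 -30 -5 0 38; 2 12 2 -63 -10 10 38; 2 12 2 -63 -10 10 38; 2 12 2 -63 -10 10 38; 2 12 2 -63 -10 10 38"

```text
t: 11.6
tcp_pos: [455.1, -238.9, 70.5]
eef_rot: [-0.0, 0.172, 0.985, -0.002]
wrist_force: [0.3, 0.4, 0.6]
width: 0.382
```

Run:
```python
from h import *
say();T=tool(0,'y')
rel(b2w(B,[-17,-70,27.5])[0],T)
c=robot.calibration("wrist");im=robot.read_camera("wrist")
print(proj(c,b2w(B,[[-29,-70,42.5],[-1,-70,42.5],[20,-70,50.5],[20,0,55]])).round(0))
cv2.imwrite("pics/w4.png",im[:,:,::-1])
cv2.imwrite("pics/s4.png",cv2.resize(robot.read_camera("scene")[150:360,180:400,::-1],None,fx=2.7,fy=2.7,interpolation=2))
```

```text
t 11.6 tcp [ 455.1 -238.9   70.5] box [-19.  -70.2  70.5] F [0.32 0.42 0.63] w 0.382 q [ 0.87  0.7  -0.67  1.96  0.66  0.71  1.01]
turn [-0.2 -0.   0.5] shift [-2.1  0.3 43. ] rows>= 0.7
[[324. 265.]
 [323. 315.]
 [323. 358.]
 [457. 364.]]
```

View pics/w4.png

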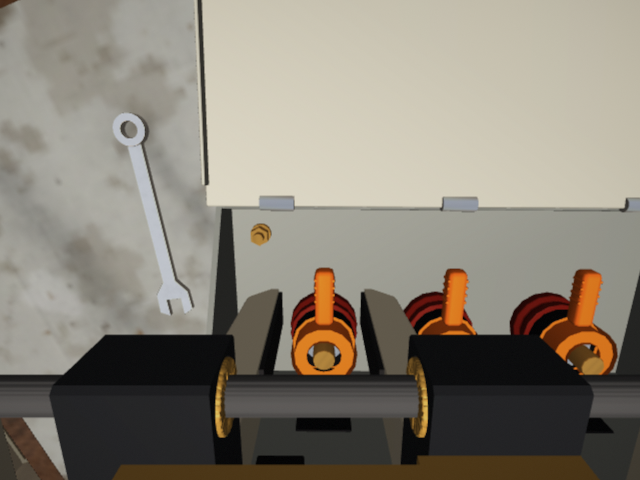

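View pics/s4.png

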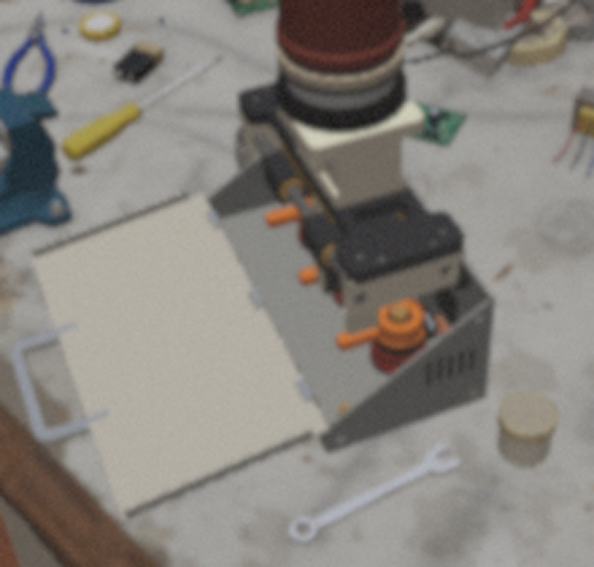

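Emit:
drive_tool:
  moves: "0 0 0 -2 0 25 38; 0 0 0 -2 0 43 38; 0 0 0 -2 0 43 38; 0 0 0 -2 0 43 0; 0 0 0 -2 0 43 0; 0 0 0 -2 0 43 0; 0 0 0 -2 0 43 0; 0 0 0 -2 0 43 0"
  grip_force: 8

```text
t: 12.7
tcp_pos: [458.2, -238.9, 28.1]
eef_rot: [0.001, 0.172, 0.985, -0.001]
wrist_force: [1.7, 3.8, 1.8]
width: 0.107
```

Run:
```python
from h import *
say()
s,R=st(); p=w2b(s["tcp_pos"])+[0,0,10]; 
r=np.array([40-p[0],p[2]-36]); L=np.hypot(*r); a0=np.arctan2(r[1],r[0]); print(L,a0)
for th in np.arange(.12,1.4,.12):
    n=np.array([40-L*np.cos(a0+th),p[1],36+L*np.sin(a0+th)]); d=n-p
    print(round(th,2),(R.T@b2w([0,0,B[2]],d)[0]).round(1))
```

```text
t 12.7 tcp [ 458.2 -238.9   28.1] box [-16.2 -69.1  28.1] F [1.71 3.79 1.78] w 0.107 q [ 0.82  0.77 -0.6   1.98  0.74  0.63  0.95]
56.21403905448262 0.037552471405307895
0.12 [-0.7 -0.  -6.7]
0.24 [ -2.1  -0.  -13.3]
0.36 [ -4.4  -0.1 -19.6]
0.48 [ -7.4  -0.1 -25.7]
0.6 [-11.1  -0.2 -31.3]
0.72 [-15.4  -0.2 -36.5]
0.84 [-20.3  -0.3 -41.1]
0.96 [-25.8  -0.3 -45.1]
1.08 [-31.6  -0.4 -48.4]
1.2 [-37.9  -0.5 -50.9]
1.32 [-44.4  -0.5 -52.7]
```

Emit:
drive_tool:
  moves: "0 0 0 -0.7 0 -6.7 0; 0 0 0 -2.1 0 -13.3 0; 0 0 0 -4.4 0 -19.6 0; 0 0 0 -7.4 0 -25.7 0; 0 0 0 -11.1 0 -31.3 0; 0 0 0 -15.4 0 -36.5 0; 0 0 0 -15.4 0 -36.5 0"

```text
t: 13.58
tcp_pos: [472.7, -244.1, 65.1]
eef_rot: [0.001, 0.172, 0.985, -0.001]
wrist_force: [-1.2, 3.6, 2.4]
width: 0.108
```

Run:
```python
from h import *
say()
cv2.imwrite("pics/s5.png",cv2.resize(robot.read_camera("scene")[200:320,280:400,::-1],None,fx=5,fy=5,interpolation=2))
s,R=st(); p=w2b(s["tcp_pos"])+[0,0,10]; 
r=np.array([40-p[0],p[2]-36]); print(np.hypot(*r),np.arctan2(r[1],r[0]))
for a in (0.9,1.04,1.18,1.3):
    n=np.array([40-56*np.cos(a),-69.3,36+56*np.sin(a)]); print(a,(R.T@b2w([0,0,B[2]],n-p)[0]).round(1))
```

```text
t 13.57 tcp [ 472.7 -244.1   65.1] box [ -0.7 -68.9  65.1] F [-1.18  3.59  2.44] w 0.108 q [ 0.85  0.73 -0.66  1.91  0.67  0.73  1.02]
56.44792851552922 0.7638084887059596
0.9 [-6.  -0.5 -4.8]
1.04 [-12.4  -0.6  -9.2]
1.18 [-19.5  -0.7 -12.7]
1.3 [-25.8  -0.7 -14.9]
```

View pics/s5.png

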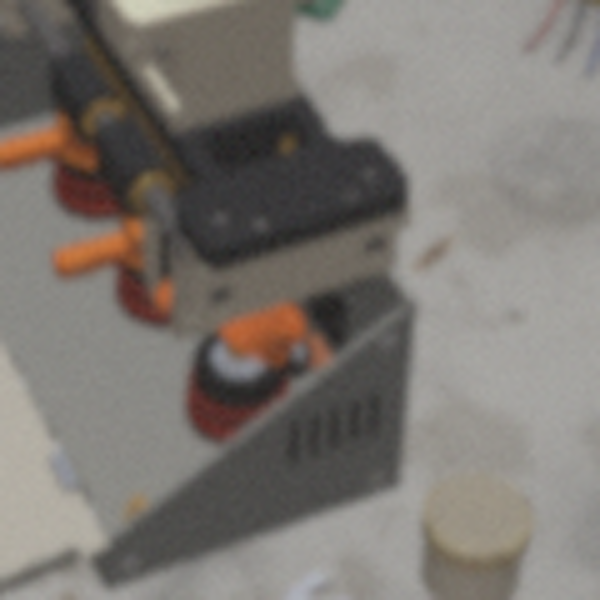

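Emit:
drive_tool:
  moves: "0 0 0 -6 0 -4.8 0; 0 0 0 -12.4 0 -9.2 0; 0 0 0 -19.5 0 -12.7 0; 0 0 0 -25.8 0 -14.9 0; 0 0 0 -25.8 0 -14.9 0; 0 0 0 -25.8 0 -14.9 0; 0 0 0 -25.8 0 -14.9 0; 0 0 0 -25.8 0 -14.9 0"

```text
t: 14.62
tcp_pos: [497.3, -253.0, 80.1]
eef_rot: [0.001, 0.172, 0.985, -0.001]
wrist_force: [0.4, 1.7, 0.5]
width: 0.104
```

Run:
```python
from h import *
say()
cv2.imwrite("pics/s6.png",cv2.resize(robot.read_camera("scene")[170:340,180:400,::-1],None,fx=3.4,fy=3.4,interpolation=2))
cv2.imwrite("pics/w6.png",robot.read_camera("wrist")[:,:,::-1])
s,R=st(); p=w2b(s["tcp_pos"])+[0,0,10]; 
r=np.array([40-p[0],p[2]-36]); print(np.hypot(*r),np.arctan2(r[1],r[0])); say()
```

```text
t 14.62 tcp [ 497.3 -253.    80.1] box [ 25.4 -68.7  80.1] F [0.38 1.67 0.47] w 0.104 q [ 0.85  0.74 -0.68  1.83  0.64  0.8   1.06]
56.0099931267314 1.303019590017453
t 14.72 tcp [ 497.1 -252.9   80. ] box [ 25.2 -68.7  80. ] F [0.07 1.79 1.34] w 0.105 q [ 0.85  0.74 -0.68  1.83  0.64  0.8   1.06]
```

View pics/s6.png

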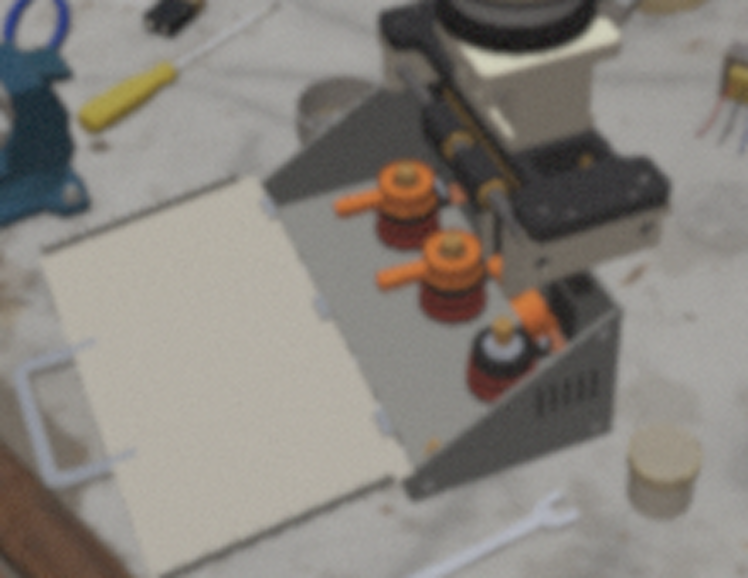

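View pics/w6.png

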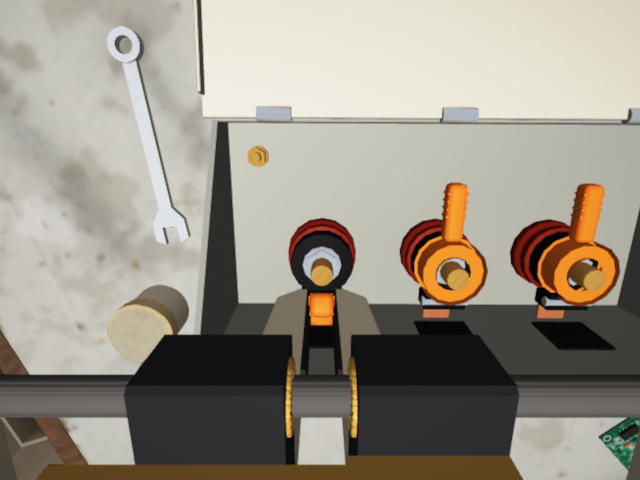

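Run:
```python
from h import *
robot.close_job(); say()
```

```text
the job is handed in; nothing more can be done
the job is handed in; nothing more can be done
```

The job is done and handed in at about 14.7 s. The loose bolt is the right-hand one, and its cap is up and held by the fingers with the bolt exposed for the spanner.

- **Flap:** I pulled it over past upright by its bar and let it fall. The last pictures show it lying fully open.
- **Bolt presses, left to right:** Each was pressed with about 19–23 N. The left and middle bolts stood firm, with their tips still at 54.6 and 54.8 mm. The right bolt sank to 50.7 mm, about 4.4 mm down.
- **Cap:** The right cap's tab is pinched across its 10 mm width at 8 N. From the tool position the cap is up about 1.27 rad (73°), and the arm is still. I have no direct reading of the cap joint or of the contact force on it.
- **Surroundings:** In the last pictures the other two caps are shut. The spanner, flux pot and screw tin look untouched, though I judged that by eye and did not measure it.

One thing went wrong on the way. My first approach to the tab, tilted 0.5 rad, was out of reach, and the arm ended about 50 mm from the target. It touched nothing, and I redid the approach with the tool vertical.

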